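# Put a coolant fitting away in the parts carousel

### The arm

A 6-joint arm with a two-finger parallel gripper is mounted at the origin on the work surface. World frame = base frame: x ahead of the robot, y to its left, z up, the work surface at z = 0. Lengths are in m, angles in rad, forces in N, time in s.
With the tool pointing down it reaches from about 0.4 to 0.825 m from the base axis. Payload 7 kg.
Tool frame: the origin (TCP) lies midway between the tips of the shut fingers; the grasp point (between the pads) lies 19 mm behind it; z points along the fingers, x is the direction in which the jaws open and shut, and the axes are right-handed (so a half turn about z gives the same grasp; the last joint's range is limited). The gripper opens to 88 mm and grips with 3 to 60 N. Pads are 19 mm wide; open, the fingers measure 130 mm over their backs; the gripper's body (78 mm by 193 mm) begins 47 mm behind the grasp point.
Start: joints at [-0.985, 0.359, 0.012, 0, -1.224, -0.288], TCP at [0.198, -0.645, 0.227] pointing down, gripper open.
Joint ranges: [-3.07, 3.07], [-1.43, 2.12], [-1.02, 1.25], [-3.03, 1.67], [-3.05, -0], [-3.03, 3.03]. Speed limits (rad/s): [2.39, 2.39, 3.01, 3.14, 3.14, 3.14].

### API

Orientations are given as [roll, pitch, yaw] about the fixed x, y, z axes, in that order (R = Rz(yaw) Ry(pitch) Rx(roll)).
In Python, from station import arm, grab_frame, camera_params gives the robot as it stands.
- The arm moves only by the shell command python3 -m handwheel 'ROWS' [FORCE]. ROWS is JSON, a list that holds one entry, the list of rows, each a list of 5 numbers: the finger opening in m, from 0 to 0.0876, then the shift along the tool's x, y, z in m, then the turn about the tool's z in degrees. A call has 1 to 20 rows; each row is the pose to reach, as a shift and turn from the pose measured when the call began, along the tool's axes at that moment; what a row does not reach only later rows make up. A row lasts 1/12 s, in which the tool goes at most 41.7 mm and 7.16 degrees, less where a joint would pass 70% of its speed; a pose out of reach is approached as far as the arm can. A call with a gripper value outside its range is refused whole. The fingers move at their own pace and stop on an object; FORCE is the grip in N (left out, the last holds). Time passes only in rows, so rows that repeat a pose let the fingers close. It gives the time, the measured TCP pose, the force and the opening at its end, in the units of the state.
- arm.get_state(): the state, without advancing time (a new reading comes with each control period).
- grab_frame(name): name is "side" or "top" or "wrist"; returns the picture (480x640x3 uint8, blue, green, red); there is no depth.
- camera_params(name): a dict with "intrinsics" (3x3 intrinsics, pixels), "k1" (the pictures are not rectified: a ray, as slopes to the right and down, at radius r is drawn at 1 + k1 r^2 times it, then the intrinsics apply), "R" (3x3) and "t" (3): a world point X has camera coordinates R X + t; the wrist camera has in their place "tool_from_camera" (4x4, takes a point from camera to tool coordinates, whose origin is the TCP and whose axes are the tool frame's). Camera axes: x right, y down, z forward; pixel columns grow to the right and rows downward; lengths in m; the calibration is good to about 2 mm. A picture is of the moment at which its call begins: read the wrist's pose just before it. camera_params takes no time and is no camera call.
- arm.job_done(): hands the job in, once; it reports no verdict.
The state is a dict: "t": time; "q": joint angles; "qd": joint speeds; "joint_efforts": joint torques, N m; "eef_pos": TCP position; "ee_rot": TCP orientation; "force": force on the tool from outside, world axes, zero at the start; "moment": the same for the moment, N m; "width": finger opening in m.
Only numpy, scipy, OpenCV 4.12 (cv2) and the standard library are available. Lean on these libraries where they do the work, as an engineer would, in place of code of your own. Each camera call takes 0.05 s, during which the arm holds its last target.

### The job

Put the loose coolant fitting away in the parts carousel. Turn the tray by dragging a fingertip lightly (under 15 N) on its rubber rim, without pushing on the bins, until the one empty bin is squarely in the opening of the clear cover with no divider showing; then set the fitting in that bin through the opening. Leave the fan, carton and screwdriver where they are.

Things in the scene. Friction and masses are not known exactly. Their poses are not given: they have to be found in the camera images.
- carousel: parts carousel, fixed (all sizes in mm). Origin on its axis at bench level; z up. On a grey base the turning tray, a flat disc with a rubber grip ring out to radius 128; on the tray a ring of bins to radius 86, 58 high. Fixed clear cover, radius 88, from 61.5 to 64 high, black nut to 73. Its opening, 44 degrees wide from radius 34 outwards, is centred on the carousel's own -x and has steel lips.
- rim (a point): fixed point on the carousel's axis 34 above the bench. The rim is the bare flat top of the rubber grip ring, radius 88 to 127 all round, drag at 108. It is pushed more or less far onto the tray (7 mm up or down) and the tray leans up to 1.4 degrees, another way each time: its top lies 24 to 44 above the bench and changes along the way round. It is hard: feel for it and correct height by force.
- insert: ring of six 60-degree bins, fast on the tray and turning with it; radius 28 to 83, outer wall to 86, dividers 3 thick, floor 36 and walls 58 above the bench. Origin on the tray's axis at bench level; own -x runs through the middle of the empty bin, z up. Five bins hold stock; one is empty but for a blank card. The fingers may not push on bins (limit 4 N).
- window (a point): centre of the cover's opening, 62 from the carousel's axis, at the cover's top (64 above the bench). Fixed.
- empty_bin (a point): centre of the empty bin's floor, 62 from the axis; turns with the tray, and lies under window when the bin is in the opening. The tray turns either way without end, no clicks; bearing drag 0.28 N m, stays where it is left. Finger on rubber: friction coefficient 0.5 or more, so a press of 7 to 11 N drags it; a lighter one slips, the more if the finger does not turn along.
- fitting_mid (a point): loose coolant fitting, steel, 70 g, standing upright on the bench, 50 tall; the point is on its axis 25 above its foot; z up. From the foot: thread 16 diameter to 8, body 20 to 30, knurled head 24 diameter from 30 to 50. Held by the head (fingertips 29 above its foot) the fingers stay above the cover as it is set on the bin floor, where its top is 22 above the cover.
- fan: bystander: black computer fan lying flat, 120 x 120 x 25; origin under its centre.
- carton: bystander: small brown carton 85 x 115 x 32; origin under its centre.
- screwdriver: bystander: grey-handled screwdriver, 200 long, lying; origin under it.
Not all that is in view belongs to the job. There is more than one size of the part that bears fitting_mid; the job needs the larger.

How it is judged:
On the way:
1. the empty bin stands still, squarely in the cover's opening, with the fitting not yet put in (horizontal distance between empty_bin and window below 0.0065 m and angular speed of insert below 0.1 rad/s and horizontal distance between fitting_mid and window above 0.06 m), for 0.3 s.
At the end, for the whole second after the job is handed in: The empty bin's centre is within 6.5 mm (about 6 degrees) of the middle of the opening, so that no divider stands in it, the fitting lies or stands on that bin's floor inside its walls (its middle within 26 mm of the bin's centre and lower than 68 mm above the bench), and the tray is at rest (horizontal distance between empty_bin and window below 0.0065 m and x of fitting_mid in the frame of insert below -0.03 m and horizontal distance between fitting_mid and empty_bin below 0.026 m and height (world z) of fitting_mid below 0.068 m and linear speed of insert below 0.02 m/s and angular speed of insert below 0.05 rad/s); the robot touches nothing.
It fails at once if the hand presses or pushes on the carousel with 15 N or more (contact force between any of the fingers, the arm and carousel above 15 N).
It fails at once if the fingers push on the bins instead of the rim (more than 4 N) (contact force between the fingers and insert above 4 N).
It fails at once if a bystander is moved by more than 20 mm (distance of any of fan, carton, screwdriver from where it was at the start of the episode above 0.02 m).
It also fails if it takes over 72 s, if anything falls off the work surface, if the arm or the gripper's body presses on something with over 40 N, if the wrist force passes 120 N, or if a joint passes its speed limit or range.

## Working session

There is one attempt and no reset: what is moved stays moved. The work goes in short steps, Python scripts to look and compute and a shell command to move; the robot and the scene stay as the last step left them, time stands still between calls to the robot, and variables do not carry over. Pictures are saved under pics/ and viewed, and the job is handed in when it is done.

```bash
ls; mkdir -p pics
python3 - <<'E'
from station import arm, grab_frame, camera_params
import cv2
print(arm.get_state())
for n in ("side","top","wrist"):
    cv2.imwrite(f"pics/{n}0.png",grab_frame(n)); print(n,camera_params(n))
print(arm.get_state()['t'])
E
```

```text
pics
{'t': 0.0, 'q': array([-9.84869255e-01,  3.59407544e-01,  1.10523475e-02, -3.74778953e-04,
       -1.22409710e+00, -2.88083762e-01]), 'qd': array([ 0.00019217,  0.00172303,  0.0003225 ,  0.00047763, -0.00054229,
        0.00060759]), 'joint_efforts': array([ 2.99754516e-03, -5.82716417e+01,  2.93052417e+01,  6.99702457e+00,
        6.89351640e-03, -1.69596965e-04]), 'eef_pos': array([ 0.19790928, -0.64481506,  0.22560206]), 'ee_rot': array([-3.14145991e+00, -1.68783719e-03,  1.86851188e+00]), 'force': array([-0.30551219, -0.64125745, -0.90810759]), 'moment': array([-0.01014107,  0.03557458,  0.00143363]), 'width': 0.08752300420216204}
side {'intrinsics': array([[578.59831478,   0.        , 312.56562807],
       [  0.        , 578.59831478, 241.88277584],
       [  0.        ,   0.        ,   1.        ]]), 'k1': 0.03138584095110401, 'R': array([[ 0.99706426, -0.07472463,  0.01670594],
       [-0.02156533, -0.48340079, -0.87513349],
       [ 0.07346969,  0.87220405, -0.48359311]]), 't': array([-0.51523309,  0.10799994,  1.02401217])}
top {'intrinsics': array([[437.02169561,   0. 
[... 229 characters left out ...]
,  0.02523129, -0.10795148],
       [ 0.10811672,  0.0052754 , -0.99412421]]), 't': array([0.06861641, 0.51357977, 0.80413279])}
wrist {'intrinsics': array([[408.35793897,   0.        , 319.20821861],
       [  0.        , 408.35793897, 240.87521055],
       [  0.        ,   0.        ,   1.        ]]), 'k1': 0.0012385724938040064, 'tool_from_camera': array([[ 9.99999919e-01,  2.13894030e-04,  3.41601269e-04,
         4.57409692e-04],
       [-3.01693723e-04,  9.59256889e-01,  2.82535184e-01,
        -7.64199172e-02],
       [-2.67250781e-04, -2.82535264e-01,  9.59256875e-01,
        -1.58562403e-01],
       [ 0.00000000e+00,  0.00000000e+00,  0.00000000e+00,
         1.00000000e+00]])}
0.15
```

View pics/top0.png

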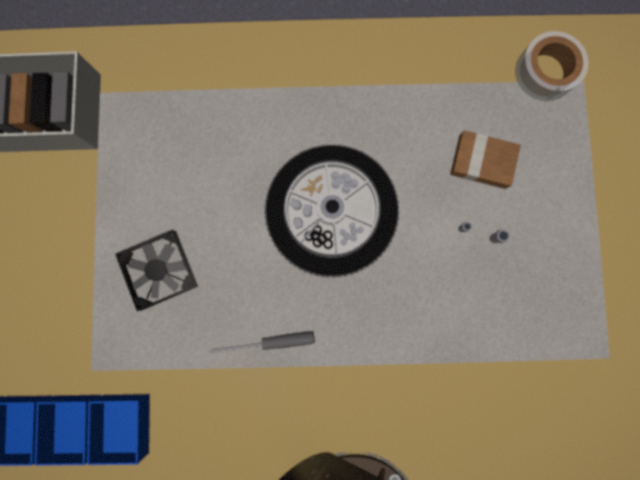

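View pics/side0.png

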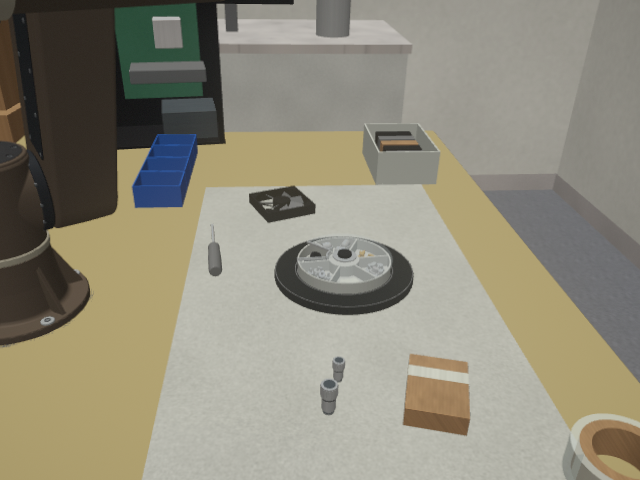

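View pics/wrist0.png

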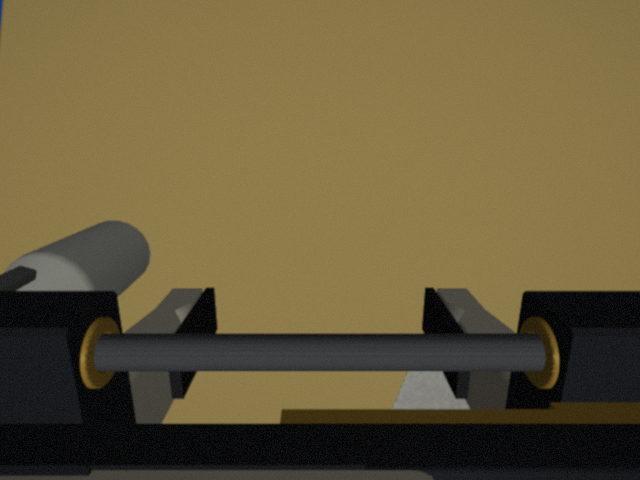

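Run:
```python
import cv2
a=cv2.imread("pics/top0.png")
cv2.imwrite("pics/c1.png",cv2.resize(a[135:285,255:410],None,fx=5,fy=5,interpolation=cv2.INTER_CUBIC)[:,:800][:750])
c=cv2.resize(a[138:284,258:406],(592,584),interpolation=cv2.INTER_CUBIC);cv2.imwrite("pics/c1.png",c)
cv2.imwrite("pics/c2.png",cv2.resize(a[200:260,440:520],(800,600),interpolation=cv2.INTER_CUBIC))
a=cv2.imread("pics/side0.png")
cv2.imwrite("pics/c3.png",cv2.resize(a[220:320,265:425],(800,500),interpolation=cv2.INTER_CUBIC))
```

```text
(no output)
```

View pics/c1.png

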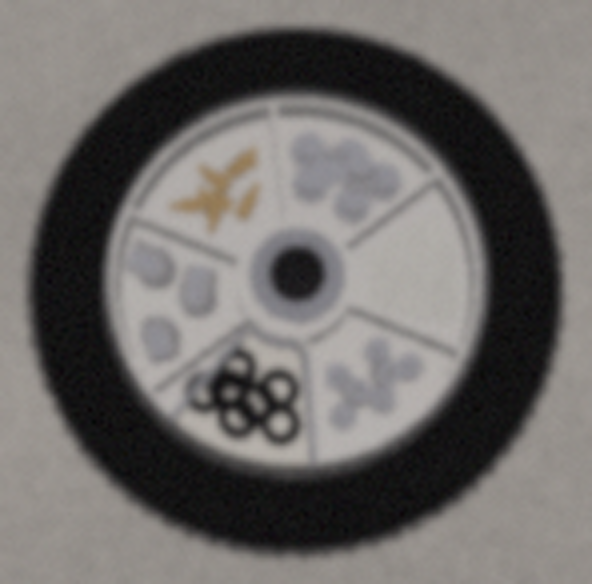

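View pics/c2.png

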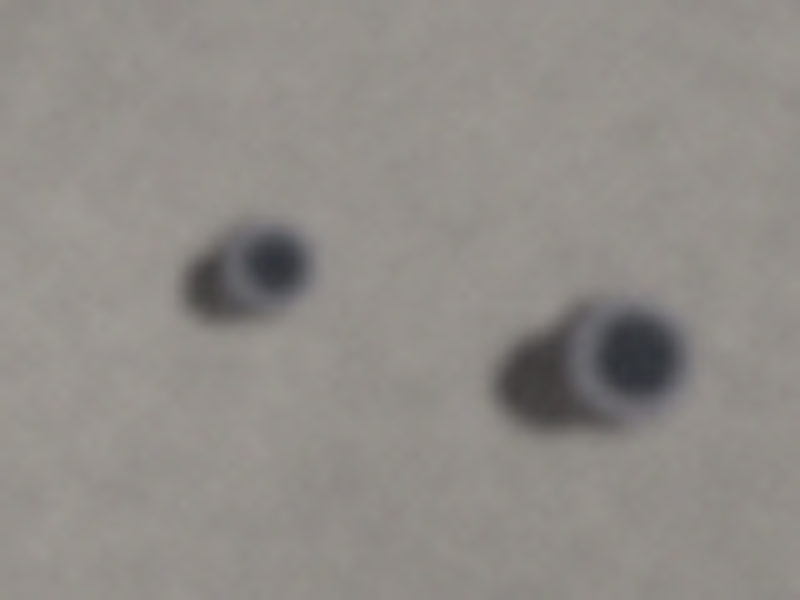

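View pics/c3.png

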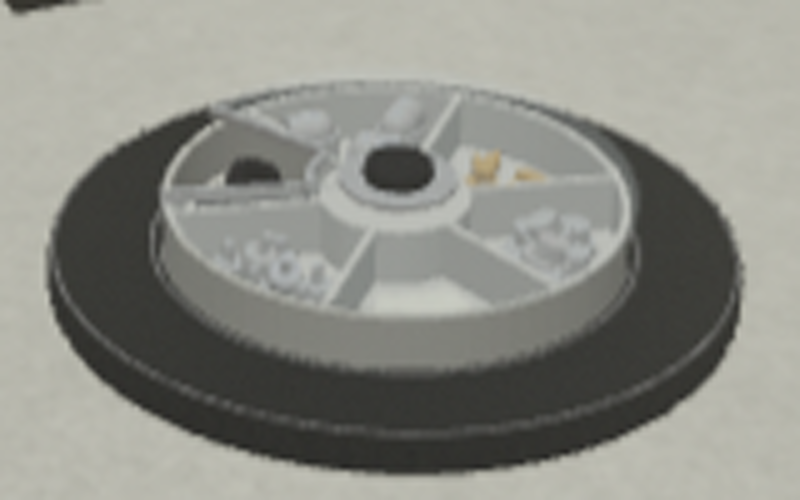

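```bash
cat > h.py <<'E'
import numpy as np, cv2
from station import arm, grab_frame, camera_params
from scipy.spatial.transform import Rotation as Ro
def cam(n,st=None):
    p=camera_params(n)
    if n!="wrist": return p['intrinsics'],p['k1'],p['R'],p['t']
    T=np.eye(4);T[:3,:3]=Ro.from_euler('xyz',st['ee_rot']).as_matrix();T[:3,3]=st['eef_pos']
    W=np.linalg.inv(T@p['tool_from_camera']); return p['intrinsics'],p['k1'],W[:3,:3],W[:3,3]
def proj(c,X):
    K,k,R,t=c; Y=np.asarray(X,float)@R.T+t; s=Y[...,:2]/Y[...,2:]
    s=s*(1+k*(s**2).sum(-1,keepdims=True)); return s*[K[0,0],K[1,1]]+[K[0,2],K[1,2]]
def back(c,uv,z):
    K,k,R,t=c; s0=(np.asarray(uv,float)-[K[0,2],K[1,2]])/[K[0,0],K[1,1]]; s=s0
    for _ in range(20): s=s0/(1+k*(s**2).sum(-1,keepdims=True))
    d=np.concatenate([s,np.ones(s.shape[:-1]+(1,))],-1)@R; C=-R.T@t
    return C+d*((z-C[2])/d[...,2])[...,None]
def rect(img,c,cx,cy,z,half=.14,N=560):
    # image up=+x world, right=-y
    g=np.linspace(half,-half,N); X,Y=np.meshgrid(cx+g,cy+g,indexing='ij')
    uv=proj(c,np.stack([X,Y,0*X+z],-1)).astype(np.float32)
    return cv2.remap(img,uv[...,0],uv[...,1],cv2.INTER_CUBIC)
E
python3 - <<'E'
from h import *
T=cam("top");S=cam("side")
im=cv2.imread("pics/top0.png");si=cv2.imread("pics/side0.png")
print("nut top", back(T,[332.5,206],.073), "side", back(S,[265+398/5,220+168/5],.073))
def fit(img,lo):
    g=cv2.cvtColor(img,cv2.COLOR_BGR2GRAY);return g
# fitting top: dark bore centres
for n,u in (("big",[440+63.8,200+35.8]),("small",[440+27.5,200+26.4])):
    print(n,back(T,u,.05))
E
```

```text
nut top [0.57689496 0.02885912 0.073     ] side [0.57543635 0.02161296 0.073     ]
big [ 0.51713163 -0.28840787  0.05      ]
small [ 0.53644415 -0.22188117  0.05      ]
```

Run:
```python
from h import *
T=cam("top");S=cam("side")
im=cv2.imread("pics/top0.png");si=cv2.imread("pics/side0.png")
cv2.imwrite("pics/c4.png",cv2.resize(si[345:425,300:380],(600,600),interpolation=cv2.INTER_CUBIC))
for cx,cy in ((.577,.025),):
  cv2.imwrite("pics/r1.png",np.hstack([rect(im,T,cx,cy,.064,.1,400),rect(si,S,cx,cy,.064,.1,400)]))
# ellipse of black ring in top
g=cv2.cvtColor(im,cv2.COLOR_BGR2GRAY); m=(g<50).astype(np.uint8); m[:, :255]=0;m[:,410:]=0;m[:135]=0;m[285:]=0
c=max(cv2.findContours(m,0,2)[0],key=cv2.contourArea); 
P=back(T,c[:,0,:].astype(float),.034); print(cv2.minEnclosingCircle(P[:,:2].astype(np.float32)), cv2.fitEllipse(P[:,:2].astype(np.float32)*1000))
```

```text
((0.5783687829971313, 0.029915140941739082), 0.12531733512878418) ((578.452880859375, 30.134429931640625), (247.58021545410156, 248.62762451171875), 58.983699798583984)
```

View pics/r1.png

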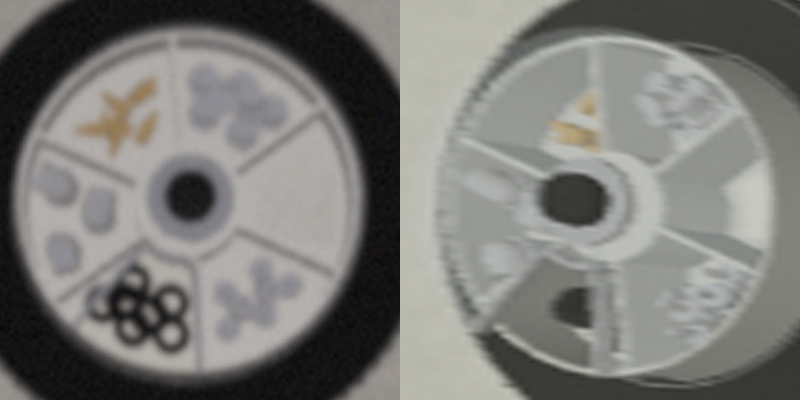

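View pics/c4.png

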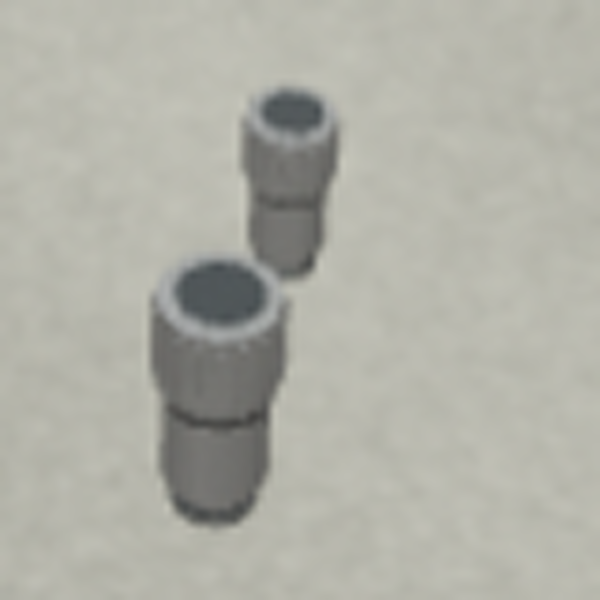

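```bash
python3 - <<'E'
from h import *
print(back(cam("side"),[329.5,384.1],.05))
E
python3 -m handwheel '[[[0,0.03,0.033,0.003,-2],[0,0.06,0.066,0.006,-4],[0,0.09,0.099,0.009,-6],[0,0.12,0.132,0.012,-8],[0,0.15,0.165,0.015,-10],[0,0.18,0.198,0.018,-12],[0,0.21,0.231,0.021,-14],[0,0.24,0.264,0.024,-16],[0,0.27,0.297,0.027,-18],[0,0.30,0.33,0.03,-20],[0,0.33,0.363,0.033,-22],[0,0.36,0.396,0.036,-24],[0,0.39,0.429,0.039,-26],[0,0.42,0.462,0.042,-28],[0,0.45,0.495,0.045,-30],[0,0.48,0.528,0.048,-32],[0,0.51,0.561,0.05,-33],[0,0.54,0.594,0.05,-33],[0,0.565,0.625,0.05,-33],[0,0.59,0.649,0.05,-33]]]' 20
```

```text
[ 0.51727786 -0.28896995  0.05      ]
t: 1.82
eef_pos: [0.6231, 0.072, 0.1767]
ee_rot: [3.141, -0.001, 2.445]
force: [0.4, -1.9, 0.4]
width: 0.0004
```

```bash
python3 -m handwheel '[[[0,0.008,0.044,0,0],[0,0.008,0.044,0,0],[0,0.008,0.044,0,0]]]'
python3 - <<'E'
from h import *
st=arm.get_state(); im=grab_frame("wrist"); cv2.imwrite("pics/w1.png",im)
np.save("w1.npy",np.r_[st['eef_pos'],st['ee_rot']]); print(st['eef_pos'],st['ee_rot'],st['force'])
cv2.imwrite("pics/t1.png",grab_frame("top"))
E
```

```text
t: 2.07
eef_pos: [0.6457, 0.1133, 0.1753]
ee_rot: [-3.14, -0.002, 2.447]
force: [0.4, -0.1, -0.2]
width: 0.0006
[0.64573138 0.11328917 0.17525472] [-3.14042426e+00 -2.03031418e-03  2.44748991e+00] [ 0.4086885  -0.11676487 -0.16706007]
```

View pics/w1.png

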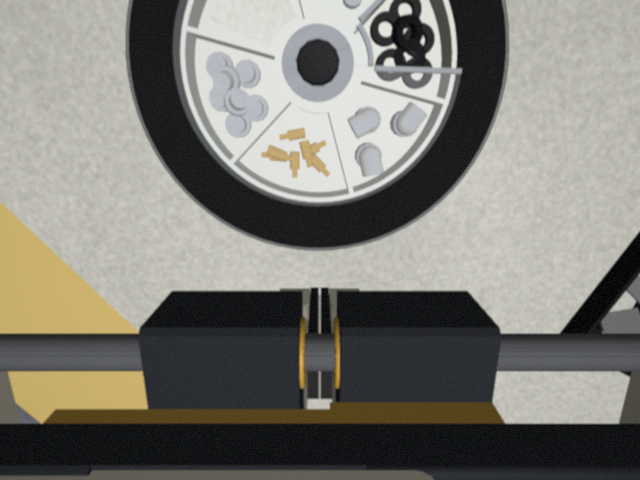

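```bash
cat > wr.py <<'E'
from h import *
import sys
n,z=sys.argv[1],float(sys.argv[2])
p=np.load(n+".npy"); st=dict(eef_pos=p[:3],ee_rot=p[3:]); im=cv2.imread(f"pics/{n}.png")
cx,cy=float(sys.argv[3]),float(sys.argv[4])
r=rect(im,cam("wrist",st),cx,cy,z,.1,600); cv2.imwrite(f"pics/{n}_r{int(z*1000)}.png",r)
E
python3 wr.py w1 .064 .577 .028
python3 - <<'E'
from h import *
p=np.load("w1.npy"); st=dict(eef_pos=p[:3],ee_rot=p[3:]);c=cam("wrist",st)
print(back(c,[318,61],.073))
E
```

```text
[0.57544271 0.02876428 0.073     ]
```

View pics/w1_r64.png

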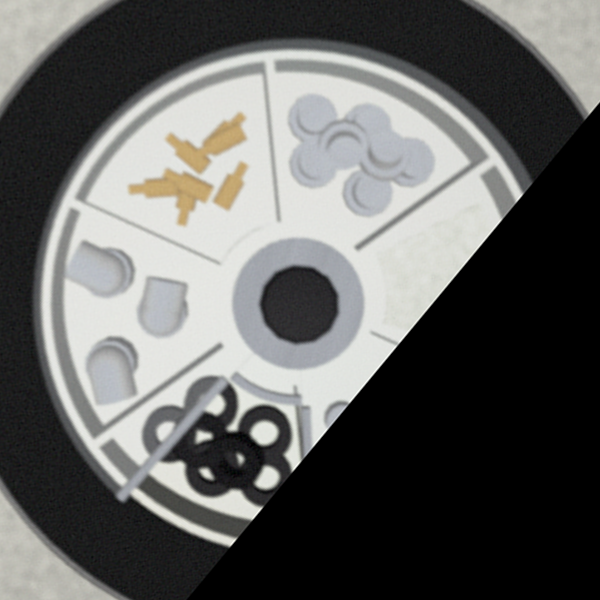

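```bash
python3 -m handwheel '[[[0,0,0,0.04,0],[0,0,0,0.08,0],[0,0,0,0.11,0],[0,0,0,0.125,0],[0,0,0,0.128,0],[0,0,0,0.128,0]]]'; python3 -m handwheel '[[[0,0,0,0.001,0],[0,0,0,0.002,0],[0,0,0,0.002,0]]]'
```

```text
t: 2.67
eef_pos: [0.6435, 0.1093, 0.0474]
ee_rot: [-3.139, -0.003, 2.444]
force: [0.3, -0.7, 0.4]
width: 0.0004
t: 2.92
eef_pos: [0.6442, 0.1092, 0.047]
ee_rot: [-3.141, -0.002, 2.444]
force: [0.7, -0.5, 0.1]
width: 0.0003
```

```bash
python3 -m handwheel '[[[0,0,0.002,0.0015,0],[0,0,0.002,0.0015,0],[0,0,0.002,0.0015,0]]]';python3 -m handwheel '[[[0,0,0,0.0015,0],[0,0,0,0.0015,0],[0,0,0,0.0015,0]]]';python3 -m handwheel '[[[0,0,0,0.0015,0],[0,0,0,0.0015,0],[0,0,0,0.0015,0]]]'
```

```text
t: 3.17
eef_pos: [0.6458, 0.1111, 0.0461]
ee_rot: [3.141, -0.001, 2.444]
force: [0.1, -0.4, 0.3]
width: 0.0006
t: 3.42
eef_pos: [0.6457, 0.1111, 0.0445]
ee_rot: [3.142, -0.001, 2.444]
force: [0.4, 0.2, -0.8]
width: 0.0002
t: 3.67
eef_pos: [0.6456, 0.1111, 0.0428]
ee_rot: [-3.141, -0.002, 2.444]
force: [0.1, -0.6, 0.5]
width: 0.0005
```

Moves are accurate now; r = 0.107. Continue feeling down.

```bash
for i in 1; do python3 -m handwheel '[[[0,0,0,0.0015,0],[0,0,0,0.0015,0]]]'; done; python3 -m handwheel '[[[0,0,0,0.0015,0],[0,0,0,0.0015,0]]]'
```

```text
t: 3.83
eef_pos: [0.6454, 0.111, 0.0409]
ee_rot: [-3.141, -0.002, 2.444]
force: [0.1, -0.6, 0.2]
width: 0.0004
t: 4.0
eef_pos: [0.6452, 0.1109, 0.039]
ee_rot: [-3.14, -0.002, 2.444]
force: [-0.1, -0.7, 0.0]
width: 0.0006
```

```bash
python3 -m handwheel '[[[0,0,0,0.0015,0],[0,0,0,0.0015,0]]]'
```

```text
t: 4.17
eef_pos: [0.6453, 0.111, 0.0374]
ee_rot: [-3.141, -0.002, 2.444]
force: [0.3, -0.1, 1.9]
width: 0.0005
```

```bash
python3 -m handwheel '[[[0,0,0,0.0015,0],[0,0,0,0.0015,0]]]'
```

```text
t: 4.33
eef_pos: [0.6457, 0.1111, 0.0363]
ee_rot: [-3.141, -0.001, 2.444]
force: [-2.5, 0.5, 6.0]
width: 0.0007
```

```bash
python3 -m handwheel '[[[0,0,0,0.0015,0],[0,0,0,0.0015,0]]]'
```

```text
t: 4.5
eef_pos: [0.646, 0.1112, 0.0356]
ee_rot: [3.142, -0.001, 2.445]
force: [-2.9, -0.1, 7.5]
width: 0.0003
```

```bash
python3 -m handwheel '[[[0,-0.0018,0,0.0018,1],[0,-0.0037,-0.0001,0.0018,2],[0,-0.0056,-0.0002,0.0018,3],[0,-0.0075,-0.0003,0.0018,4],[0,-0.0093,-0.0004,0.0018,5],[0,-0.0112,-0.0006,0.0018,6]]]'
```

```text
t: 5.0
eef_pos: [0.6544, 0.1036, 0.0351]
ee_rot: [3.141, -0.0, 2.339]
force: [-3.1, 0.6, 9.3]
width: 0.0002
```

```bash
python3 -m handwheel '[[[0,-0.0028,0,0.0017,1.5],[0,-0.0056,-0.0001,0.0017,3],[0,-0.0085,-0.0003,0.0017,4.5],[0,-0.0113,-0.0006,0.0017,6],[0,-0.0141,-0.0009,0.0017,7.5],[0,-0.0169,-0.0013,0.0017,9],[0,-0.0197,-0.0018,0.0017,10.5],[0,-0.0225,-0.0024,0.0017,12]]]'
```

```text
t: 5.67
eef_pos: [0.6684, 0.0857, 0.0348]
ee_rot: [3.141, -0.0, 2.129]
force: [-4.7, 0.4, 11.7]
width: 0.0008
```

```bash
python3 -m handwheel '[[[0,-0.0028,0,0.0011,1.5],[0,-0.0056,-0.0001,0.0011,3],[0,-0.0085,-0.0003,0.0011,4.5],[0,-0.0113,-0.0006,0.0011,6],[0,-0.0141,-0.0009,0.0011,7.5],[0,-0.0169,-0.0013,0.0011,9],[0,-0.0197,-0.0018,0.0011,10.5],[0,-0.0225,-0.0024,0.0011,12]]]'
```

```text
t: 6.33
eef_pos: [0.6781, 0.0654, 0.0352]
ee_rot: [3.14, -0.0, 1.919]
force: [-4.6, 2.3, 12.0]
width: 0.0005
```

```bash
python3 -m handwheel '[[[0,-0.0028,0,0.0011,1.5],[0,-0.0056,-0.0001,0.0010,3],[0,-0.0085,-0.0003,0.0009,4.5],[0,-0.0113,-0.0006,0.0008,6],[0,-0.0141,-0.0009,0.0007,7.5],[0,-0.0169,-0.0013,0.0006,9],[0,-0.0197,-0.0018,0.0005,10.5],[0,-0.0225,-0.0024,0.0004,12]]]'
```

```text
t: 7.0
eef_pos: [0.6833, 0.0438, 0.036]
ee_rot: [3.14, -0.001, 1.708]
force: [-5.1, 2.8, 11.3]
width: 0.0005
```

```bash
python3 - <<'E'
from h import *
st=arm.get_state(); im=grab_frame("wrist"); cv2.imwrite("pics/w2.png",im)
np.save("w2.npy",np.r_[st['eef_pos'],st['ee_rot']])
E
python3 wr.py w2 .064 .577 .028
```

```text
(no output)
```

View pics/w2.png

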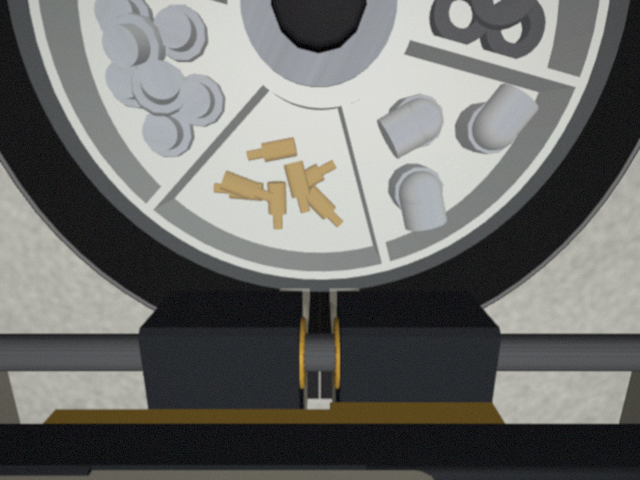

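View pics/w2_r64.png

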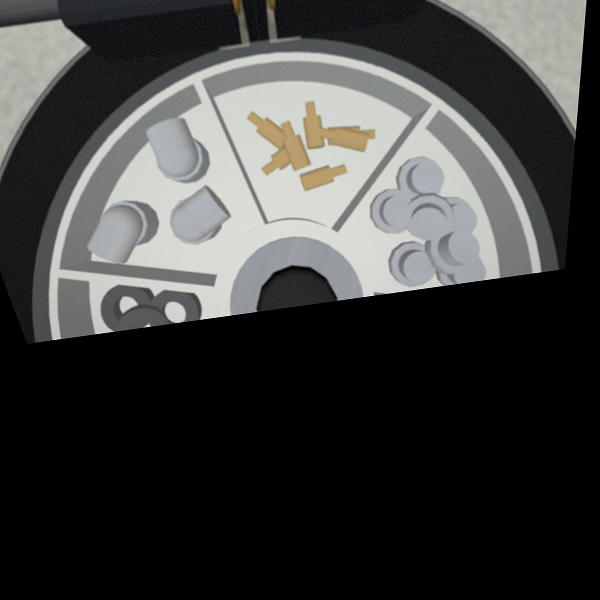

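```bash
python3 -m handwheel '[[[0,-0.0028,0,0.0009,1.5],[0,-0.0056,-0.0001,0.0008,3],[0,-0.0085,-0.0003,0.0007,4.5],[0,-0.0113,-0.0006,0.0006,6],[0,-0.0141,-0.0009,0.0005,7.5],[0,-0.0169,-0.0013,0.0004,9],[0,-0.0197,-0.0018,0.0003,10.5],[0,-0.0225,-0.0024,0.0003,12]]]'
```

```text
t: 7.72
eef_pos: [0.6838, 0.0212, 0.0368]
ee_rot: [3.14, -0.001, 1.496]
force: [-4.4, 3.6, 9.7]
width: 0.0005
```

```bash
python3 -m handwheel '[[[0,-0.0028,0,0.0010,1.5],[0,-0.0056,-0.0001,0.0009,3],[0,-0.0085,-0.0003,0.0008,4.5],[0,-0.0113,-0.0006,0.0007,6],[0,-0.0141,-0.0009,0.0006,7.5],[0,-0.0169,-0.0013,0.0005,9],[0,-0.0197,-0.0018,0.0004,10.5],[0,-0.0225,-0.0024,0.0003,12]]]'
```

```text
t: 8.38
eef_pos: [0.6799, -0.0005, 0.0376]
ee_rot: [3.14, -0.003, 1.286]
force: [-3.0, 4.1, 10.0]
width: 0.0001
```

```bash
python3 -m handwheel '[[[0,-0.0028,0,0.0010,1.5],[0,-0.0056,-0.0001,0.0009,3],[0,-0.0085,-0.0003,0.0008,4.5],[0,-0.0113,-0.0006,0.0007,6],[0,-0.0141,-0.0009,0.0006,7.5],[0,-0.0169,-0.0013,0.0005,9],[0,-0.0197,-0.0018,0.0004,10.5],[0,-0.0225,-0.0024,0.0003,12]]]'
```

```text
t: 9.05
eef_pos: [0.6719, -0.0206, 0.0383]
ee_rot: [3.14, -0.004, 1.075]
force: [-0.5, 5.0, 7.8]
width: 0.0002
```

```bash
python3 -m handwheel '[[[0,-0.0028,0,0.0011,1.5],[0,-0.0056,-0.0001,0.0011,3],[0,-0.0085,-0.0003,0.0010,4.5],[0,-0.0113,-0.0006,0.0010,6],[0,-0.0141,-0.0009,0.0009,7.5],[0,-0.0169,-0.0013,0.0008,9],[0,-0.0197,-0.0018,0.0008,10.5],[0,-0.0225,-0.0024,0.0007,12]]]'
```

```text
t: 9.72
eef_pos: [0.6603, -0.0385, 0.0388]
ee_rot: [3.139, -0.007, 0.865]
force: [-0.2, 3.3, 7.0]
width: 0.0004
```

```bash
python3 -m handwheel '[[[0,-0.0028,0,0.0012,1.5],[0,-0.0056,-0.0001,0.0012,3],[0,-0.0085,-0.0003,0.0012,4.5],[0,-0.0113,-0.0006,0.0011,6],[0,-0.0141,-0.0009,0.0011,7.5],[0,-0.0169,-0.0013,0.0010,9],[0,-0.0197,-0.0018,0.0010,10.5],[0,-0.0225,-0.0024,0.0010,12]]]'
python3 - <<'E'
from h import *
st=arm.get_state(); im=grab_frame("wrist"); cv2.imwrite("pics/w3.png",im)
np.save("w3.npy",np.r_[st['eef_pos'],st['ee_rot']])
im=grab_frame("top");cv2.imwrite("pics/t3.png",im)
im=grab_frame("side");cv2.imwrite("pics/s3.png",cv2.resize(im[220:320,265:425],(800,500),interpolation=cv2.INTER_CUBIC))
E
python3 wr.py w3 .064 .577 .028
```

```text
t: 10.38
eef_pos: [0.6459, -0.0535, 0.0392]
ee_rot: [3.138, -0.011, 0.656]
force: [1.8, 2.3, 7.3]
width: 0.0003
```

View pics/w3_r64.png

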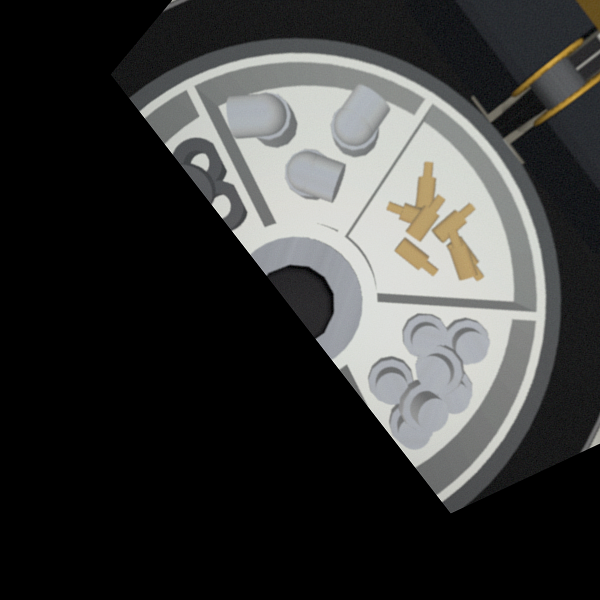

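View pics/s3.png

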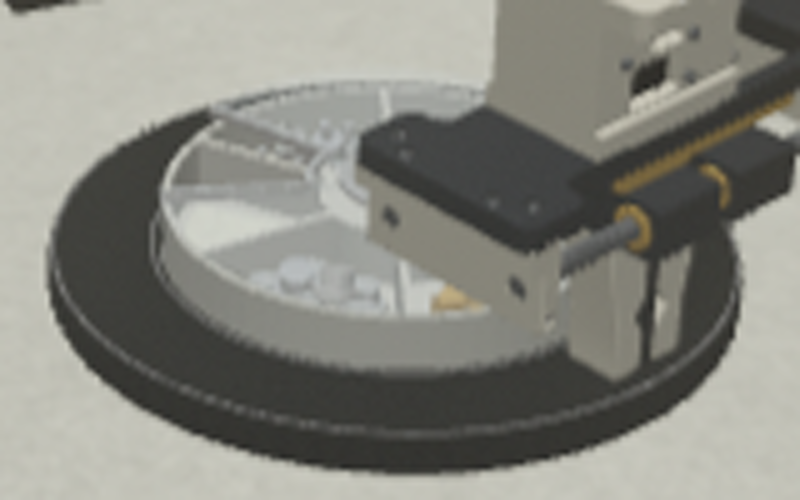

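View pics/t3.png

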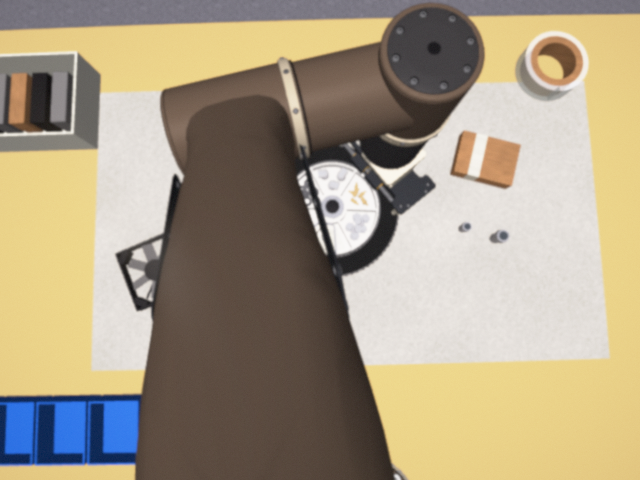

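```bash
python3 -m handwheel '[[[0,-0.0028,0,0.0013,1.5],[0,-0.0056,-0.0001,0.0013,3],[0,-0.0085,-0.0003,0.0013,4.5],[0,-0.0113,-0.0006,0.0013,6],[0,-0.0141,-0.0009,0.0012,7.5],[0,-0.0169,-0.0013,0.0012,9],[0,-0.0197,-0.0018,0.0012,10.5],[0,-0.0225,-0.0024,0.0012,12]]]'
```

```text
t: 11.2
eef_pos: [0.6289, -0.0654, 0.0395]
ee_rot: [3.138, -0.016, 0.447]
force: [3.1, -0.9, 6.6]
width: 0.0006
```

```bash
python3 -m handwheel '[[[0,-0.0028,0,0.0014,1.5],[0,-0.0056,-0.0001,0.0014,3],[0,-0.0085,-0.0003,0.0014,4.5],[0,-0.0113,-0.0006,0.0014,6],[0,-0.0113,-0.0006,0.0014,6]]]';  python3 - <<'E'
from h import *
st=arm.get_state(); im=grab_frame("wrist"); cv2.imwrite("pics/w4.png",im)
np.save("w4.npy",np.r_[st['eef_pos'],st['ee_rot']]); print(st['q'])
E
python3 wr.py w4 .064 .577 .028
```

```text
t: 11.62
eef_pos: [0.6206, -0.0699, 0.0395]
ee_rot: [3.139, -0.021, 0.341]
force: [3.0, -0.4, 6.5]
width: 0.0004
[ 2.00122339e-01  4.40109422e-01 -3.38547127e-01  2.00656085e-04
 -7.71143203e-01 -3.00064415e+00]
```

View pics/w4_r64.png

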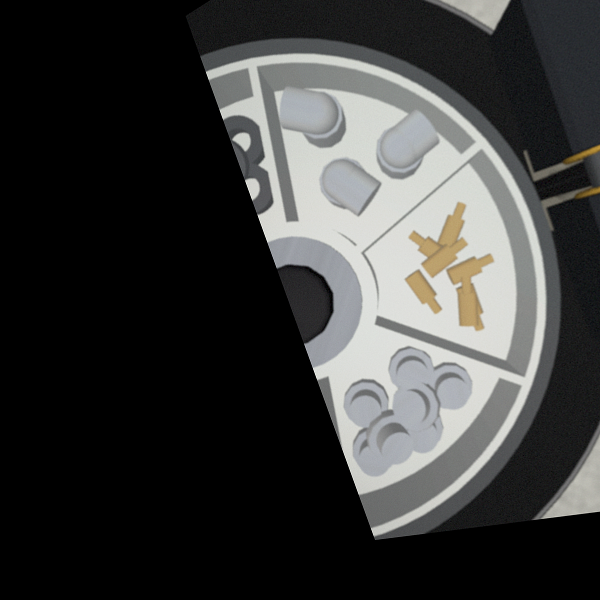

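```bash
python3 -m handwheel '[[[0,0,0,-0.01,-2],[0,0,0,-0.04,-6],[0,0,0,-0.08,-12],[0,0,0,-0.12,-18],[0,0,0,-0.15,-25],[0,0,0,-0.15,-32],[0,0,0,-0.15,-32]]]';  python3 - <<'E'
from h import *
st=arm.get_state(); print(st['q'])
im=grab_frame("wrist"); cv2.imwrite("pics/w5.png",im)
np.save("w5.npy",np.r_[st['eef_pos'],st['ee_rot']])
im=grab_frame("side");cv2.imwrite("pics/s5f.png",im);cv2.imwrite("pics/s5.png",cv2.resize(im[220:320,265:425],(800,500),interpolation=cv2.INTER_CUBIC))
E
python3 wr.py w5 .064 .577 .028
```

```text
t: 12.25
eef_pos: [0.6185, -0.0703, 0.192]
ee_rot: [3.125, -0.019, 0.907]
force: [-0.6, -0.1, -1.1]
width: 0.0001
[ 2.00166576e-01  2.82302482e-01 -1.79808334e-01  1.59132188e-04
 -1.08328979e+00 -2.43513434e+00]
```

View pics/w5.png

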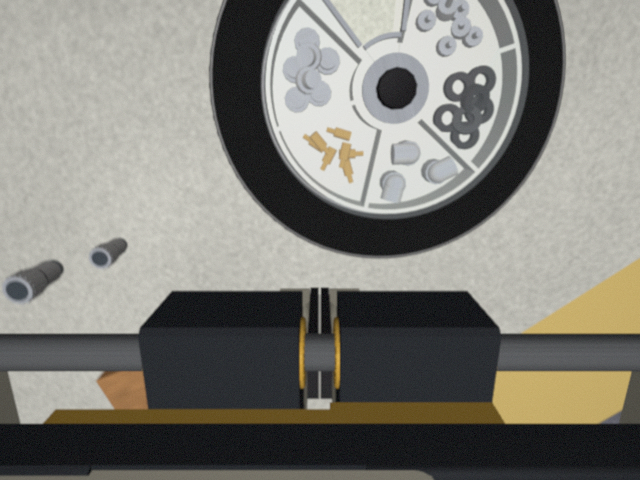

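View pics/w5_r64.png

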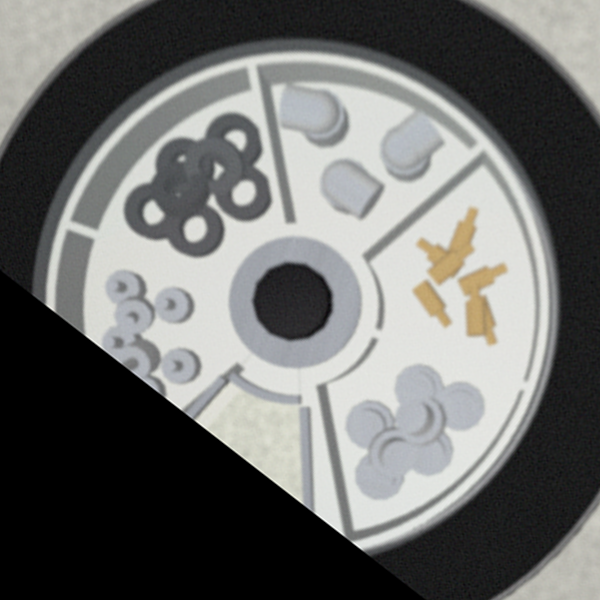

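View pics/s5.png

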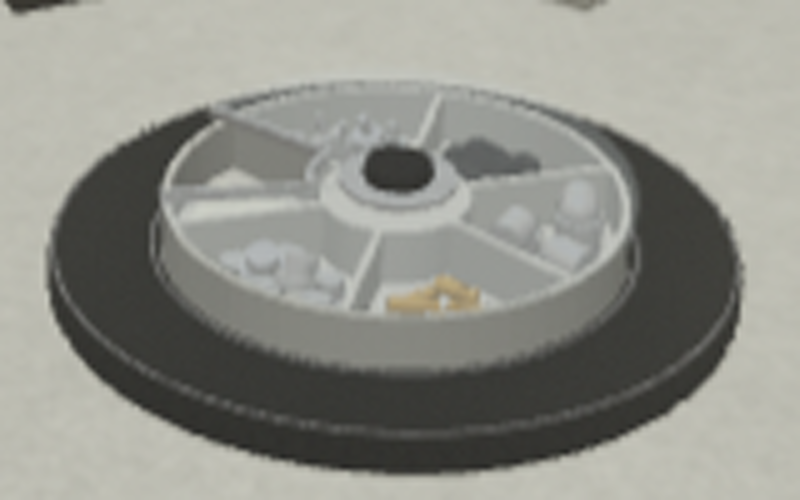

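```bash
python3 -m handwheel '[[[0.046,-0.03,0.007,0.005,0],[0.046,-0.06,0.014,0.012,0],[0.046,-0.09,0.021,0.02,0],[0.046,-0.12,0.028,0.03,0],[0.046,-0.15,0.035,0.04,0],[0.046,-0.18,0.042,0.05,0],[0.046,-0.21,0.049,0.06,0],[0.046,-0.23,0.054,0.06,0],[0.046,-0.2346,0.0548,0.06,0],[0.046,-0.2346,0.0548,0.06,0],[0.046,-0.2346,0.0548,0.06,0]]]' 30;  python3 - <<'E'
from h import *
st=arm.get_state(); R=Ro.from_euler('xyz',st['ee_rot']).as_matrix()
print(st['eef_pos'],st['ee_rot'],'tool z',R[:,2], 'to (..,.032) tool:', R.T@(np.array([.5172,-.2888,.032])-st['eef_pos']))
im=grab_frame("wrist"); cv2.imwrite("pics/w6.png",im)
print(proj(cam("wrist",st),np.array([[.5172,-.2888,.05],[.5172,-.2888,0]])))
E
```

```text
t: 13.27
eef_pos: [0.5141, -0.2874, 0.125]
ee_rot: [3.131, -0.015, 0.894]
force: [-0.5, -0.5, 0.6]
width: 0.046
[ 0.51408654 -0.28742635  0.12498872] [ 3.13052232 -0.01504538  0.8937346 ] tool z [ 0.01805331  0.00478997 -0.99982555] to (..,.032) tool: [-0.00051914  0.00225765  0.09302213]
[[318.36352521 257.53673334]
 [317.39917103 234.52889343]]
```

View pics/w6.png

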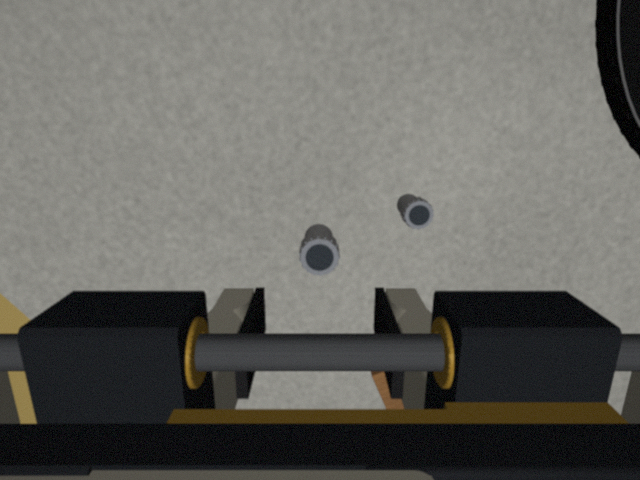

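```bash
python3 -m handwheel '[[[0.046,0,0.001,0.025,0],[0.046,0,0.002,0.05,0],[0.046,0,0.0022,0.07,0],[0.046,0,0.0022,0.083,0],[0.046,0,0.0022,0.09,0],[0.046,0,0.0022,0.093,0],[0.046,0,0.0022,0.093,0],[0.046,0,0.0022,0.093,0]]]' 30
python3 - <<'E'
from h import *
st=arm.get_state(); R=Ro.from_euler('xyz',st['ee_rot']).as_matrix()
print('to tool:', R.T@(np.array([.5172,-.2888,.032])-st['eef_pos']))
E
```

```text
t: 13.98
eef_pos: [0.5188, -0.2877, 0.0332]
ee_rot: [3.129, -0.016, 0.896]
force: [-1.6, -0.2, 0.2]
width: 0.046
to tool: [-0.00185543 -0.00060408  0.00113652]
```

Close the gripper, then lift a little.

```bash
python3 -m handwheel '[[[0.01,-0.001,-0.0005,0.0015,0],[0.01,-0.0015,-0.0005,0.0015,0],[0.01,-0.0015,-0.0005,0.0015,0],[0.01,-0.0015,-0.0005,0.0015,0],[0.01,-0.0015,-0.0005,0.0015,0],[0.01,-0.0015,-0.0005,0.0015,0]]]' 30; python3 -m handwheel '[[[0.01,0,0,0,0],[0.01,0,0,0,0]]]'
```

```text
t: 14.48
eef_pos: [0.5178, -0.2888, 0.0321]
ee_rot: [3.128, -0.016, 0.896]
force: [-0.8, -0.3, 3.0]
width: 0.0231
t: 14.65
eef_pos: [0.5178, -0.2888, 0.0321]
ee_rot: [3.128, -0.016, 0.896]
force: [-0.3, -0.7, 0.7]
width: 0.0234
```

```bash
python3 -m handwheel '[[[0.01,0,0,-0.02,0],[0.01,0,0,-0.05,0],[0.01,0.006,-0.005,-0.09,-1],[0.01,0.02,-0.016,-0.115,-3],[0.01,0.04,-0.032,-0.125,-5],[0.01,0.065,-0.052,-0.13,-7],[0.01,0.09,-0.072,-0.13,-9],[0.01,0.115,-0.092,-0.13,-11],[0.01,0.14,-0.112,-0.13,-13],[0.01,0.165,-0.132,-0.13,-15],[0.01,0.19,-0.152,-0.13,-17],[0.01,0.21,-0.168,-0.13,-19],[0.01,0.23,-0.184,-0.13,-19],[0.01,0.245,-0.196,-0.13,-19],[0.01,0.257,-0.206,-0.13,-19],[0.01,0.265,-0.212,-0.13,-19],[0.01,0.265,-0.212,-0.13,-19],[0.01,0.265,-0.212,-0.13,-19]]]' 30;  python3 - <<'E'
from h import *
st=arm.get_state(); R=Ro.from_euler('xyz',st['ee_rot']).as_matrix()
print(st['eef_pos'],st['ee_rot'],'tool z',R[:,2])
im=grab_frame("wrist"); cv2.imwrite("pics/w7.png",im)
np.save("w7.npy",np.r_[st['eef_pos'],st['ee_rot']])
im=grab_frame("side");cv2.imwrite("pics/s7.png",cv2.resize(im[120:320,215:475],(780,600),interpolation=cv2.INTER_CUBIC))
E
python3 wr.py w7 .064 .577 .028
```

```text
t: 16.15
eef_pos: [0.515, 0.0502, 0.1632]
ee_rot: [3.124, -0.01, 1.228]
force: [0.8, 0.3, -0.7]
width: 0.023
[0.51500829 0.05017966 0.16324359] [ 3.12411599 -0.01029862  1.22828035] tool z [ 0.01991894  0.00382937 -0.99979426]
```

View pics/w7.png

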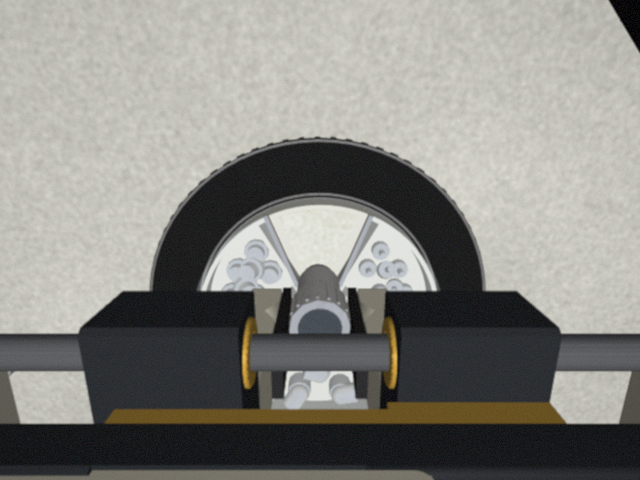

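View pics/w7_r64.png

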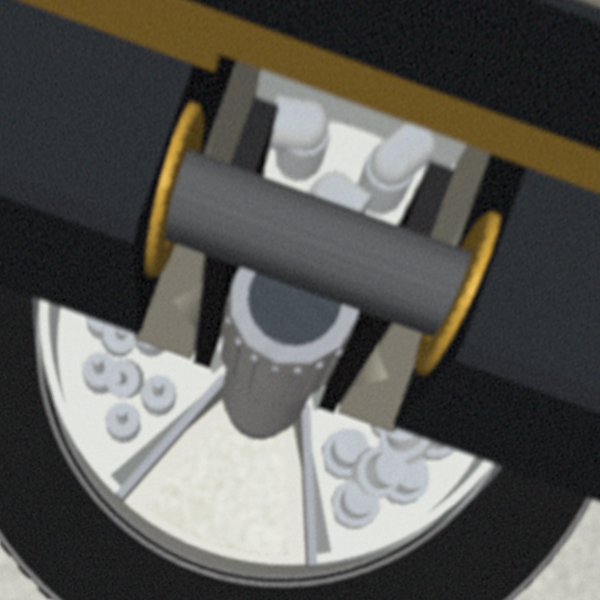

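View pics/s7.png

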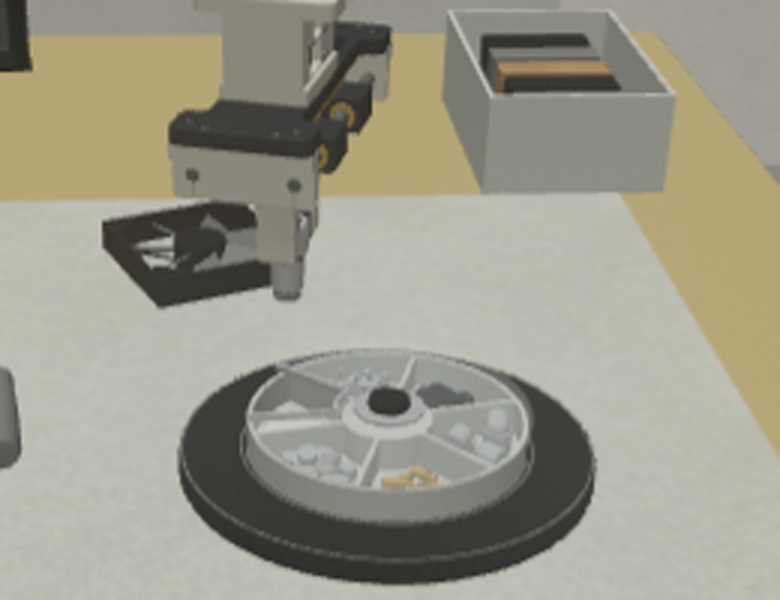

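```bash
python3 -m handwheel '[[[0.01,0,0.0005,0.03,0],[0.01,0,0.0005,0.055,0],[0.01,0,0.0005,0.072,0],[0.01,0,0.0005,0.082,0],[0.01,0,0.0005,0.088,0],[0.01,0,0.0005,0.091,0],[0.01,0,0.0005,0.091,0],[0.01,0,0.0005,0.091,0]]]' 30;  python3 - <<'E'
from h import *
im=grab_frame("side");cv2.imwrite("pics/s8.png",cv2.resize(im[190:310,255:415],(800,600),interpolation=cv2.INTER_CUBIC))
E
```

```text
t: 16.92
eef_pos: [0.5179, 0.0497, 0.0731]
ee_rot: [3.123, -0.011, 1.227]
force: [-0.0, -0.5, -1.2]
width: 0.0235
```

View pics/s8.png

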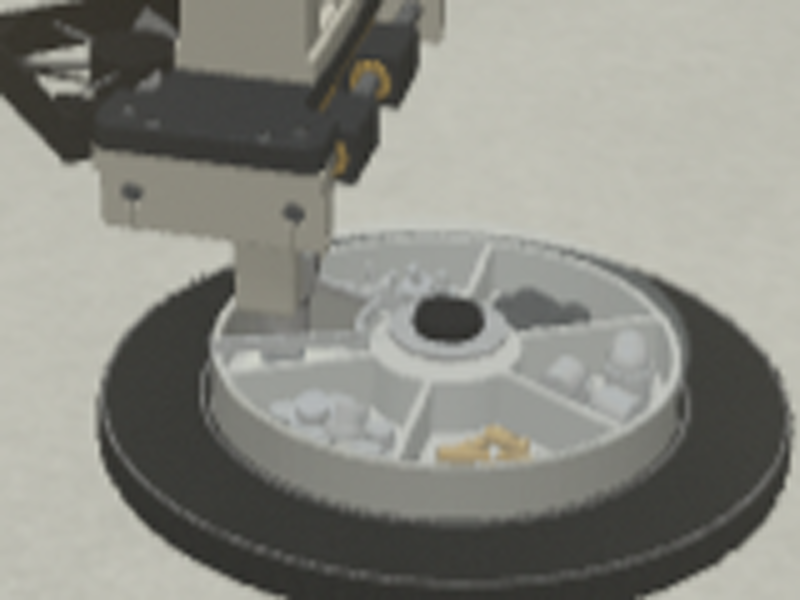

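```bash
python3 -m handwheel '[[[0.01,0,0,0.001,0],[0.01,0,0,0.002,0],[0.01,0,0,0.002,0]]]'; python3 -m handwheel '[[[0.01,0,0,0.001,0],[0.01,0,0,0.0015,0],[0.01,0,0,0.0015,0]]]'
```

```text
t: 17.22
eef_pos: [0.5182, 0.0499, 0.0716]
ee_rot: [3.122, -0.012, 1.227]
force: [0.9, -0.7, -0.8]
width: 0.0233
t: 17.47
eef_pos: [0.5182, 0.05, 0.0701]
ee_rot: [3.122, -0.012, 1.227]
force: [0.5, 0.3, -0.2]
width: 0.0232
```

```bash
python3 -m handwheel '[[[0.01,0,0,0.001,0],[0.01,0,0,0.001,0],[0.01,0,0,0.001,0]]]'
```

```text
t: 17.72
eef_pos: [0.5181, 0.0499, 0.0689]
ee_rot: [3.123, -0.012, 1.227]
force: [1.1, -0.3, -1.2]
width: 0.0228
```

```bash
python3 -m handwheel '[[[0.01,0,0,0.001,0],[0.01,0,0,0.001,0],[0.01,0,0,0.001,0]]]'
```

```text
t: 17.97
eef_pos: [0.5181, 0.0499, 0.0679]
ee_rot: [3.123, -0.012, 1.227]
force: [0.4, -0.6, -1.7]
width: 0.0235
```

```bash
python3 -m handwheel '[[[0.01,0,0,0.001,0],[0.01,0,0,0.001,0],[0.01,0,0,0.001,0]]]'
```

```text
t: 18.22
eef_pos: [0.5183, 0.0499, 0.0671]
ee_rot: [3.122, -0.012, 1.227]
force: [-0.2, -0.2, 2.2]
width: 0.0234
```

```bash
python3 -m handwheel '[[[0.034,0,0,0,0],[0.034,0,0,0,0],[0.034,0,0,0,0],[0.034,0,0,0,0]]]'; python3 -m handwheel '[[[0.034,0,0,-0.005,0],[0.034,0,0,-0.015,0],[0.034,0,0,-0.04,0],[0.034,0,0,-0.08,0],[0.034,0,0,-0.12,0],[0.034,0,0,-0.15,0],[0.034,0,0,-0.15,0]]]'
python3 - <<'E'
from h import *
st=arm.get_state();im=grab_frame("wrist"); cv2.imwrite("pics/w9.png",im)
np.save("w9.npy",np.r_[st['eef_pos'],st['ee_rot']])
im=grab_frame("side");cv2.imwrite("pics/s9.png",cv2.resize(im[190:310,255:415],(800,600),interpolation=cv2.INTER_CUBIC))
E
python3 wr.py w9 .064 .577 .028
```

```text
t: 18.55
eef_pos: [0.5182, 0.0499, 0.067]
ee_rot: [3.122, -0.012, 1.227]
force: [0.2, -0.3, -0.2]
width: 0.0335
t: 19.13
eef_pos: [0.5182, 0.05, 0.2252]
ee_rot: [3.113, -0.019, 1.228]
force: [0.7, 0.7, -0.2]
width: 0.0339
```

View pics/w9.png

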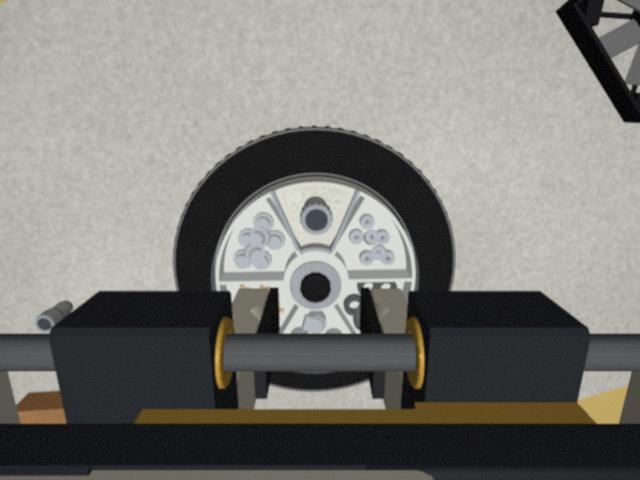

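View pics/s9.png

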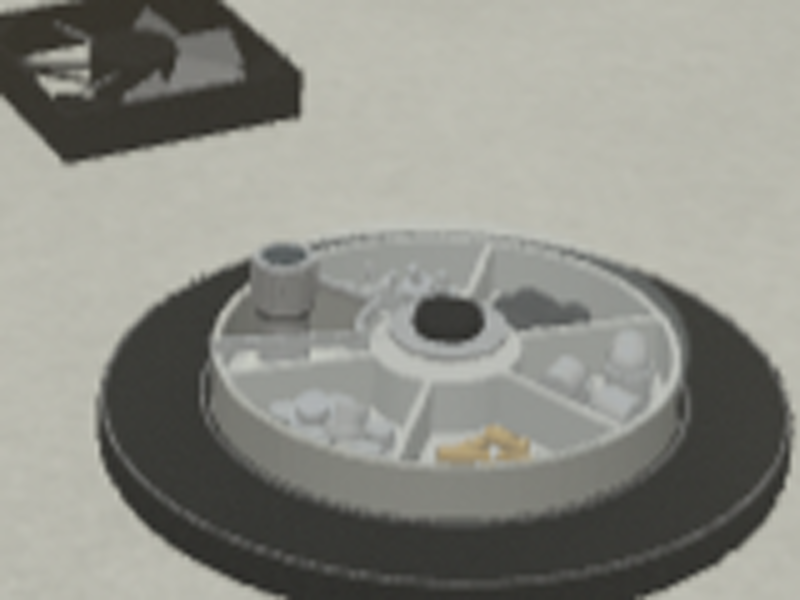

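View pics/w9_r64.png

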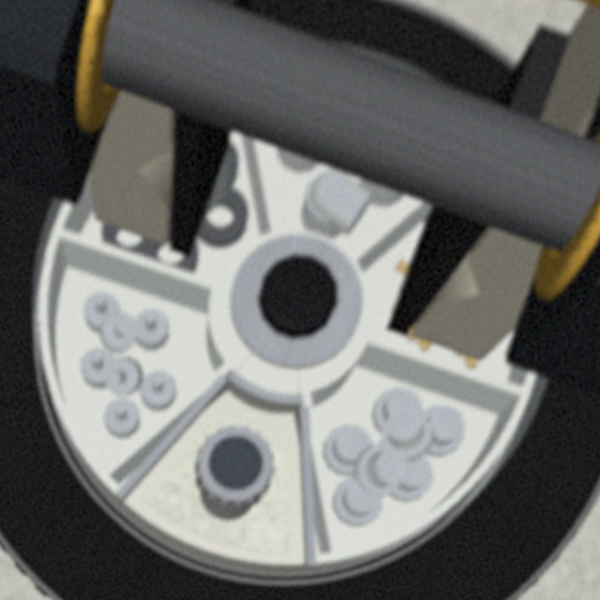

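Run:
```python
from station import arm
arm.job_done(); s=arm.get_state(); print(s['t'],s['force'])
```

```text
the job is handed in; nothing more can be done
the job is handed in; nothing more can be done
```

The larger fitting is in the empty bin, and I handed the job in at about 19 s of the 72 s allowed. No verdict comes back, so what follows is from my own readings and pictures.

- **Turning the tray:** I dragged the shut fingertips about 117° clockwise along the rubber rim. The press force, read at the end of each step, was 6 to 12 N. That went a little over the suggested 11 N but stayed under the 15 N limit.
- **Alignment:** I estimate the bin sits about 1 to 2° off the middle of the opening, against the allowed 6° or so. In the last wrist picture both dividers lie just outside the steel lips, nearly evenly.
- **The fitting:** I gripped it by the head, lowered it until I felt the bin floor at about 2 N, then released it. The last pictures show it standing near the middle of the bin, with the open gripper well clear above.
- **Bystanders:** Nothing in the moves came near the fan, carton, screwdriver or smaller fitting. I saw no sign that they moved, but I did not measure their positions again.
- **Checks that disagreed:** The side camera put the carousel's nut about 7 mm away in y from where the top and wrist cameras put it, so I used those two. The window direction read between 19° and 21.5° in different pictures, and the bin direction 18.8° and 19.3°.
- **Tool tilt:** The tool ended about 1 to 1.5° off vertical, with no visible effect.

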